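Lock the spindle hub and seat the keyed spindle

TASK

Fit the slim spindle to the bench spindle unit: first strike the sprung lock pin right down with the wooden mallet so that the hub cannot turn (touch the pin with nothing else, and do not let the mallet hit the hub or a spindle), and lay the mallet back on the bench clear of the unit. Then lift that spindle out of the rack, push its stub into the hub, turn it until the key slips into the keyway, and push on against the ejector spring until the flange is fully home on the hub. Finish still gripping the spindle and holding it pressed down, ready for the drawbar to be tightened from below, with everything else left where it was.

Things in the scene. Friction and masses are not known exactly. Their poses are not given: they have to be found in the camera images.
- mallet: Joiner's wooden mallet, 340 g, standing on one striking face. Head 70 (x) x 54 (y) x 100 mm tall; origin at the centre of the lower face, z up. The handle leaves the head level towards the mallet's own -x, from x = -35 to -195 mm, 50 mm above the origin; gripped there and kept level, the lower face comes down on the pin. It may be laid down in any attitude.
- mallet_grip (a point): Point on the centre line of the mallet's handle, 70 mm from the head's centre and 50 mm above the lower face. Handle section here: 20 mm wide (mallet's y), 28 mm tall (z). The head's top stands 50 mm above this point and its side 35 mm away from it. The mallet's centre of mass lies 46 mm from it, in the head.
- plate: Fixed aluminium base plate of the spindle unit, 280 (x) x 210 (y) x 10 mm on the bench; origin at the centre of its underside, under the hub. The lock pin stands 60 mm from the hub's axis towards the plate's own (-x, -y) corner, in a grey bracket 30 mm wide that reaches from 49 to 101 mm out from the hub's axis and 63 mm above the bench.
- hub: Steel hub of the spindle unit: upright round nose, 48 mm diameter, on a dark slotted index ring of 132 mm. Origin at the centre of the bore's mouth, 68 mm above the bench; z up, x points to the keyway. Bore 27 mm; keyway 10 mm wide, out to 18 mm from the axis, open at the top. The hub turns freely until the pin is down in the ring's slot, already below it (play then 0.025 rad).
- lock_pin (a joint): How far the sprung lock pin is down, m: 0 = up, 0.014 = fully down, its cap on the bracket. It moves straight down against about 8 to 10 N and stays where it is driven to. It must be struck: a blow drives it faster than 30 mm/s; leaning on it slowly does not count.
- lock_pin_cap (a point): Centre of the top of the lock pin's steel cap (22 mm diameter, 8 mm thick): about 84 mm above the bench at the start, 71 mm when fully down.
- rack: Fixed plywood block, 190 (x) x 80 (y) x 62 mm tall, origin at the centre of its underside, with two 37 mm holes at x = +50 and -50 mm in which two spindles stand by their flanges, either way round.
- spindle: Steel spindle to fit, 450 g: the taller one with the slim shaft. Origin at the centre of the flange's underside, 62 mm above the bench while in the rack; z up, x points to the key. Flange 46 mm diameter, 8 mm thick, a dark timing notch in its rim straight above the key. Below it a 25 mm round stub, 54 mm long, its last 4 mm tapered to 20 mm. Fully home, its origin meets the hub's.
- spindle_grip (a point): Place to grip the spindle: on its axis, 36 mm above its origin. The shaft is round, 20 mm diameter, from the flange's top (8 mm above the origin) to its end 62 mm above the origin, with nothing above it.
- key_foot (a point): Middle of the key's lower end on the spindle's stub, 34 mm below the spindle's origin. The key is 8 mm wide, stands out to 16.5 mm from the axis and runs up to 8 mm below the origin. So 20 mm of stub enters the bore before the key meets the hub's face, the spindle's origin then being 34 mm above the hub's.
- ejector (a joint): How far the sprung ejector at the bottom of the bore is pressed down, m: 0 = free, 0.012 with the spindle fully home. The stub meets it when the spindle's origin is 12 mm above the hub's; it pushes up with about 6 N there and 14 N at home, more than the spindle weighs, so a spindle let go rises again.
- spare: Bystander: the other spindle in the rack, with a short thick shaft (30 mm diameter, 40 mm above its flange's underside). Origin at its flange's underside.
- spanner: Bystander: flat open-ended steel spanner, 170 mm long, 7 mm thick, lying on the plate's +x end.
- cutter_head: Bystander: aluminium cutter head, a disc of 76 mm diameter, 30 mm tall, on the bench.
- tape: Bystander: black tape measure, 70 x 34 x 62 mm, standing on the bench.
- glue: Bystander: white glue bottle, 68 mm diameter, 190 mm tall.
- knife: Bystander: black marking knife, 165 mm long, 14 mm thick, lying on the bench.
There are look-alikes about, which are no part of the job. What is shaped like the spindle but green or red is not meant.

How it is judged:
By the outcome, as a careful person would: the job done as asked, in the order asked, and still so for the second after the job is handed in, while the arm keeps its last pose, push and grip.
It also fails if it takes over 58 s, if anything falls off the work surface, if the arm or the gripper's body presses on something with over 40 N, if the wrist force passes 120 N, or if a joint passes its speed limit or range.

ROBOT

A 7-joint arm with a two-finger parallel gripper is mounted at the origin on the work surface. World frame = base frame: x ahead of the robot, y to its left, z up, the work surface at z = 0. Lengths are in m, angles in rad, forces in N, time in s.
With the tool pointing down it reaches from about 0.4 to 0.85 m from the base axis. Payload 10.4 kg.
Tool frame: the origin (TCP) lies on the centre line of the jaws, within the pads' length; the fingertips stand 11 mm ahead of it and the grasp point (between the pads) lies 8 mm behind it (manip.finger_overhang is the distance from the TCP to the fingertips, in m); z points along the fingers, y is the line along which they close (so a half turn about z gives the same grasp; the last joint's range is limited). The gripper opens to 85 mm and grips with 20 to 120 N. Pads are 22 mm wide; open, the fingers measure 114 mm over their backs; the gripper's body (76 mm by 85 mm) begins 54 mm behind the grasp point. The pads swing forward as they close: fully open they stand 13 mm farther back than shut.
Start: joints at [-1.28, 0.332, -0.065, 1.46, 0.022, 1.35, -0.088], TCP at [0.193, 0.595, 0.242] pointing down, gripper open.
Joint ranges: [-2.6, 2.6], [-0.5, 2.12], [-1.47, 1.34], [0.16, 2.42], [-1.27, 4.41], [0.06, 2.06], [-2.6, 2.6]. Speed limits (rad/s): [2.22, 2.22, 2.79, 2.79, 3.14, 3.14, 3.14].

INTERFACE

Orientations are given as a unit quaternion [x, y, z, w].
In Python, from workcell import manip, imaging, workorder gives the robot as it stands.
- The arm moves only by the tool jog_arm, never from a script. Its argument "deltas" is a list of rows, each an object with "gripper": the opening, from 0 (shut) to 1 (fully open); "offset": the shift along the tool's x, y, z in m, a list of three; "rotation": the turn, a rotation vector about the tool's x, y, z in degrees, a list of three. In form: [{"gripper": gripper, "offset": [tx, ty, tz], "rotation": [ax, ay, az]}, ...]. A call has 1 to 20 rows; each row shifts and turns the commanded pose from where the row before left it, along the tool's axes as they then stand; what a row does not reach is not made up. A row lasts 1/10 s, in which the tool goes at most 50 mm and 8.59 degrees, less where a joint would pass 70% of its speed; a pose out of reach is approached as far as the arm can. A call with a gripper value outside its range is refused whole. The fingers move at their own pace and stop on an object; "newtons" is the grip in N (left out, the last holds). Time passes only in rows, so rows that do not move let the fingers close. It gives the time, the measured TCP pose, the force, the opening and the grip force at its end, in the units of the state.
- manip.get_obs(): the state, without advancing time (a new reading comes with each control period).
- imaging.camera(name): name is "side" or "top" or "wrist"; returns the picture (400x640x3 uint8, blue, green, red); there is no depth.
- imaging.camera_model(name): a dict with "camera_matrix" (3x3 intrinsics, pixels), "k1" (the pictures are not rectified: a ray, as slopes to the right and down, at radius r is drawn at 1 + k1 r^2 times it, then the intrinsics apply), "world_to_cam" (4x4, takes a point from world to camera coordinates); the wrist camera has in their place "hand_eye" (4x4, takes a point from camera to tool coordinates, whose origin is the TCP and whose axes are the flange's). Camera axes: x right, y up, looking along -z (the intrinsics and any distortion apply to the point x, -y, -z); pixel columns grow to the right and rows downward; lengths in m; the calibration is good to about 2 mm. A picture is of the moment at which its call begins: read the wrist's pose just before it. camera_model takes no time and is no camera call.
- workorder.hand_in(): hands the job in; it is judged then, once.
The state is a dict: "clock": time; "joint_pos": joint angles; "joint_velocities": joint speeds; "tau": joint torques, N m; "position": TCP position; "ee_rot": TCP orientation; "ft_force": force on the tool from outside, world axes, zero at the start; "torque": the same for the moment, N m; "grip_width": opening from 0.0 (shut) to 1.0 (fully open); "grasp_force": force on a finger pad.
Only numpy, scipy, OpenCV 4.12 (cv2) and the standard library are available. Lean on these libraries where they do the work, as an engineer would, in place of code of your own. Each camera call takes 0.05 s, during which the arm holds its last target. There are 200 camera calls.

## Working session

There is one attempt and no reset: what is moved stays moved. The work goes in short steps, Python scripts to look and compute and a tool call to move; the robot and the scene stay as the last step left them, time stands still between calls to the robot, and variables do not carry over. Pictures are saved under pics/ and viewed, at most 10 in all, crops included, and the job is handed in when it is done.

Besides the shell and the picture viewer there is one more tool, called after "Emit:" by a JSON object that holds its "name" and its "arguments", one argument or row to a line. jog_arm: Moves the arm, as the interface text tells. Its arguments: {"type":"object","properties":{"deltas":{"type":"array","items":{"type":"object","properties":{"gripper":{"type":"number"},"offset":{"type":"array","items":{"type":"number"}},"rotation":{"type":"array","items":{"type":"number"}}}}},"newtons":{"type":"number"}},"required":["deltas"]}

```bash
mkdir -p pics; ls; cat > h.py <<'E'
import numpy as np, cv2
from workcell import manip, imaging, workorder
from scipy.spatial.transform import Rotation as R
def snap(n,f):
    o=manip.get_obs(); im=imaging.camera(n); cv2.imwrite('pics/'+f,im); np.save('pics/'+f+'.npy',np.array(list(o['position'])+list(o['ee_rot']))); return im
def cam(n,pose=None):
    m=imaging.camera_model(n); K=np.array(m['camera_matrix']); k1=m['k1']
    if n=='wrist':
        T=np.eye(4);T[:3,:3]=R.from_quat(pose[3:]).as_matrix();T[:3,3]=pose[:3]; c2w=T@np.array(m['hand_eye'])
    else: c2w=np.linalg.inv(np.array(m['world_to_cam']))
    return K,k1,c2w
def ray(n,px,pose=None):
    K,k1,c=cam(n,pose); u=cv2.undistortPoints(np.array([[px]],float),K,np.array([k1,0,0,0,0.]))[0,0]
    d=c[:3,:3]@np.array([u[0],-u[1],-1]); return c[:3,3],d
def onz(n,px,z,pose=None):
    o,d=ray(n,px,pose); return o+d*(z-o[2])/d[2]
def proj(n,p,pose=None):
    K,k1,c=cam(n,pose); q=np.linalg.inv(c)@np.append(p,1); x=np.array([q[0],-q[1]])/-q[2]; x=x*(1+k1*(x@x)); return K[:2,:2]@x+K[:2,2]
E
python3 - <<'E'
from h import *
o=manip.get_obs(); print(o['clock'],o['position'],o['ee_rot'],o['ft_force'],manip.finger_overhang)
for n in('top','side','wrist'):
    snap(n,n+'0.png'); 
for n in('top','side'): K,k,c=cam(n); print(n,K[0,0],k,c.round(2).tolist())
print(imaging.camera_model('wrist'))
cv2.imwrite('pics/both.png',cv2.resize(np.vstack([cv2.imread('pics/top0.png'),cv2.imread('pics/side0.png')]),(480,600)))
E
```

```text
pics
0.0 [0.19283811 0.5941154  0.24147034] [ 1.56263610e-01  9.87715106e-01 -7.40649222e-04 -6.77492598e-05] [-0.47137063  0.321382   -0.1572023 ] 0.011
top 427.0660081450205 -0.09146010627744922 [[-0.02, 1.0, -0.08, 0.48], [-1.0, -0.02, -0.0, -0.02], [-0.0, 0.08, 1.0, 1.15], [0.0, 0.0, 0.0, 1.0]]
side 381.95644064342423 -0.0313690985091348 [[-1.0, -0.0, -0.03, 0.53], [-0.02, -0.63, 0.77, 0.78], [-0.02, 0.77, 0.63, 0.72], [0.0, 0.0, 0.0, 1.0]]
{'camera_matrix': array([[285.02569647,   0.        , 319.74956733],
       [  0.        , 285.02569647, 202.52029718],
       [  0.        ,   0.        ,   1.        ]]), 'k1': 0.01606930690678719, 'hand_eye': array([[ 9.53434823e-04,  9.53777618e-01,  3.00511808e-01,
         7.62832750e-02],
       [ 9.99999525e-01, -8.48921890e-04, -4.78356150e-04,
        -3.69216120e-04],
       [-2.01134338e-04,  3.00512121e-01, -9.53777974e-01,
        -1.32382923e-01],
       [ 0.00000000e+00,  0.00000000e+00,  0.00000000e+00,
         1.00000000e+00]])}
```

View pics/top0.png

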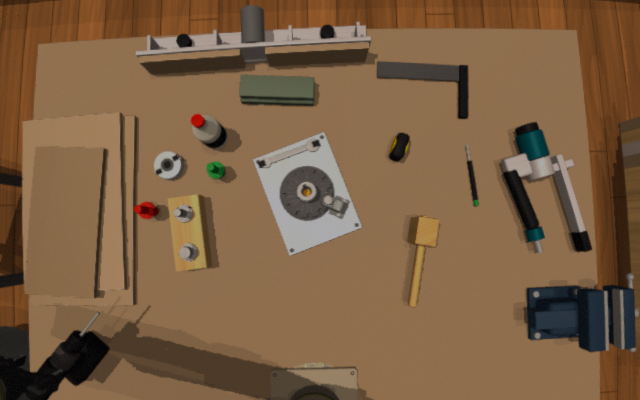

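View pics/side0.png

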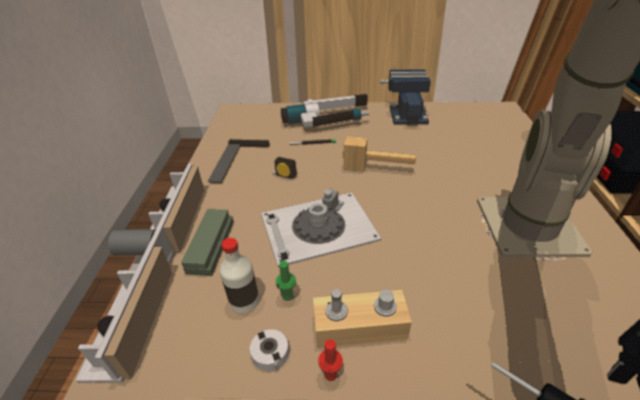

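The top view shows the mallet with its head at (427,231) and its handle running to (413,305). The hub is at (307,192), the pin and bracket at about (335,205), and the rack at (190,232).

Spindle candidates:
- Top (183,213) / side (337,300): grey, tall and slim, standing in the rack. This fits the description.
- Top (188,252) / side (385,298): short and thick, so it is the spare.
- Green, top (216,171), and red, top (147,210): look-alikes, not meant.

I'll confirm with one crop while measuring.

```bash
python3 - <<'E'
from h import *
t=cv2.imread('pics/top0.png'); s=cv2.imread('pics/side0.png')
a=cv2.resize(t[185:280,150:230],None,fx=3.5,fy=3.5,interpolation=3)[:300]
b=cv2.resize(s[270:350,300:420],None,fx=3.7,fy=3.7,interpolation=3)
c=cv2.resize(t[130:260,245:365],None,fx=2.3,fy=2.3,interpolation=3)
d=cv2.resize(s[180:265,255:385],None,fx=3.4,fy=3.4,interpolation=3)
def pad(i): o=np.zeros((300,400,3),np.uint8); i=i[:300,:400]; o[:i.shape[0],:i.shape[1]]=i; return o
b=cv2.resize(s[270:350,300:420],None,fx=3.3,fy=3.3,interpolation=3); d=cv2.resize(s[180:265,255:385],None,fx=3.05,fy=3.05,interpolation=3)
cv2.imwrite('pics/crop1.png',np.vstack([np.hstack([pad(a),pad(b)]),np.hstack([pad(c),pad(d)])]))
hsv=cv2.cvtColor(t,cv2.COLOR_BGR2HSV)
for name,px in dict(rack=(195,235),head=(427,231),handle=(416,280),bench=(330,300),plate=(345,235),ring=(290,200)).items(): print(name,hsv[px[1],px[0]])
# plate contour
def rect(m,win,z):
    x0,y0,x1,y1=win; mm=np.zeros_like(m); mm[y0:y1,x0:x1]=m[y0:y1,x0:x1]
    cs,_=cv2.findContours(mm,cv2.RETR_EXTERNAL,cv2.CHAIN_APPROX_NONE); c=max(cs,key=cv2.contourArea)
    bx=cv2.boxPoints(cv2.minAreaRect(c)); w=np.array([onz('top',p,z)[:2] for p in bx]); print(bx.round(1).tolist(),w.round(4).tolist(),'ctr',w.mean(0).round(4),'sides',np.linalg.norm(w[1]-w[0]).round(4),np.linalg.norm(w[2]-w[1]).round(4)); return w
m=cv2.morphologyEx(cv2.inRange(hsv,(0,0,100),(180,60,255)),cv2.MORPH_CLOSE,np.ones((5,5)));print('plate');rect(m,(248,128,365,258),.01)
m=cv2.inRange(hsv,(12,110,130),(35,255,255));cv2.imwrite('pics/m.png',m)
print('rack');rect(m,(160,190,215,275),.062);print('head');rect(m,(412,205,445,247),.1);print('handle');rect(m,(400,252,430,310),.064)
for n,p,z in(('hub',(307,192),.068),('pin',(328,201),.084),('slim',(183,213),.1),('spare',(188,252),.1)): print(n,onz('top',p,z).round(4))
E
```

```text
rack [ 21 126 172]
head [ 18 152 174]
handle [ 21 144 173]
bench [ 15 119 142]
plate [ 15 112 137]
ring [ 9 32 80]
plate
[[251.39999389648438, 159.1999969482422], [324.79998779296875, 130.6999969482422], [362.29998779296875, 227.5], [288.79998779296875, 255.89999389648438]] [[0.6756, 0.1551], [0.7491, -0.0462], [0.484, -0.1399], [0.4128, 0.058]] ctr [0.5804 0.0067] sides 0.2142 0.2812
rack
[[160.0, 190.0], [214.0, 190.0], [214.0, 274.0], [160.0, 274.0]] [[0.5921, 0.3877], [0.5887, 0.245], [0.3734, 0.2467], [0.3751, 0.3876]] ctr [0.4824 0.3168] sides 0.1427 0.2153
head
[[412.0, 205.0], [444.0, 205.0], [444.0, 246.0], [412.0, 246.0]] [[0.5362, -0.2559], [0.5343, -0.3364], [0.4328, -0.3321], [0.435, -0.2521]] ctr [ 0.4846 -0.2941] sides 0.0805 0.1016
handle
[[400.0, 252.0], [429.0, 252.0], [429.0, 309.0], [400.0, 309.0]] [[0.4191, -0.2287], [0.417, -0.3033], [0.2727, -0.2984], [0.2752, -0.2243]] ctr [ 0.346  -0.2637] sides 0.0746 0.1444
hub [0.5774 0.0046 0.068 ]
pin [ 0.5521 -0.0481  0.084 ]
slim [0.5292 0.3144 0.1   ]
spare [0.4322 0.302  0.1   ]
```

View pics/crop1.png

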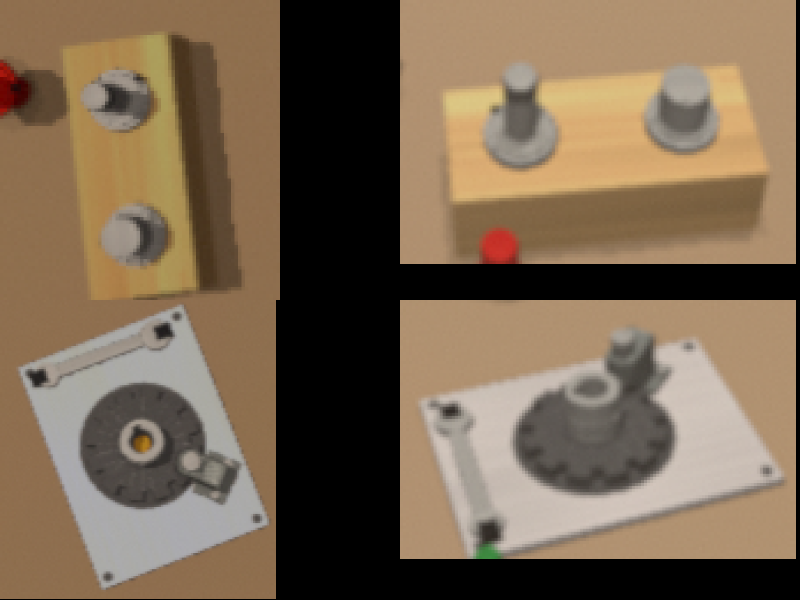

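The crop confirms the slim, tall grey spindle in the rack at top pixel (183,213), with its dark notch on the far side (+x). The spare is at (188,252). The keyway shows just up and left of the bore, and the pin cap is at top pixel (327.6,200).

I'm now moving to above the mallet's handle.

Emit:
{"name": "jog_arm", "arguments": {
  "deltas": [
    {"gripper": 1,"offset": [-0.0335,-0.02,-0.001]},
    {"gripper": 1,"offset": [-0.0335,-0.02,-0.001]},
    {"gripper": 1,"offset": [-0.0335,-0.02,-0.001]},
    {"gripper": 1,"offset": [-0.0335,-0.02,-0.001]},
    {"gripper": 1,"offset": [-0.0335,-0.02,-0.001]},
    {"gripper": 1,"offset": [-0.0335,-0.02,-0.001]},
    {"gripper": 1,"offset": [-0.0335,-0.02,-0.001]},
    {"gripper": 1,"offset": [-0.0335,-0.02,-0.001]},
    {"gripper": 1,"offset": [-0.0335,-0.02,-0.001]},
    {"gripper": 1,"offset": [-0.0335,-0.02,-0.001]},
    {"gripper": 1,"offset": [-0.0095,-0.039,0]},
    {"gripper": 1,"offset": [-0.0095,-0.039,0]},
    {"gripper": 1,"offset": [-0.0095,-0.039,0]},
    {"gripper": 1,"offset": [-0.0095,-0.039,0]},
    {"gripper": 1,"offset": [-0.0095,-0.039,0]},
    {"gripper": 1,"offset": [-0.0095,-0.039,0]},
    {"gripper": 1,"offset": [-0.0095,-0.039,0]},
    {"gripper": 1,"offset": [-0.0095,-0.039,0]},
    {"gripper": 1,"offset": [-0.0095,-0.039,0]},
    {"gripper": 1,"offset": [-0.0095,-0.039,0]}
  ]
}}

```text
schema error: expected keys gripper, offset, rotation
```

Emit:
{"name": "jog_arm", "arguments": {
  "deltas": [
    {"gripper": 1,"offset": [-0.0105,-0.042,0]},
    {"gripper": 1,"offset": [-0.0105,-0.042,0]},
    {"gripper": 1,"offset": [-0.0105,-0.042,0]},
    {"gripper": 1,"offset": [-0.0105,-0.042,0]},
    {"gripper": 1,"rotation": [0,0,-5.5]},
    {"gripper": 1,"rotation": [0,0,-5.5]},
    {"gripper": 1}
  ]
}}

```text
schema error: expected keys gripper, offset, rotation
```

```bash
python3 - <<'E'
from h import *
o=manip.get_obs(); print(o['clock'],o['position'],R.from_quat(o['ee_rot']).as_matrix().round(3).tolist(),o['ft_force'])
snap('wrist','w1.png')
E
```

```text
0.15 [0.19286306 0.59421353 0.24173256] [[-0.951, 0.309, -0.0], [0.309, 0.951, -0.001], [-0.0, -0.001, -1.0]] [-0.42106452 -0.01784353  0.62043326]
```

View pics/w1.png

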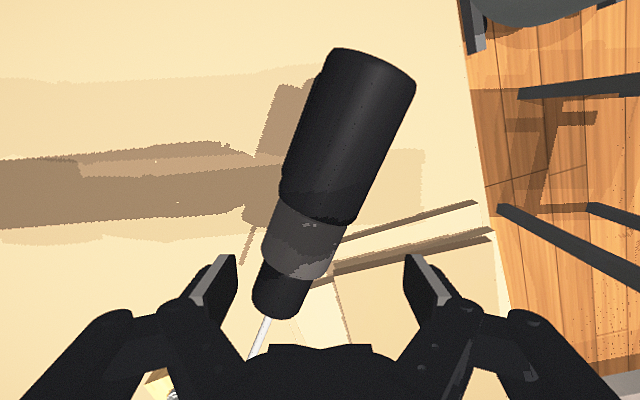

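The wrist picture was taken at the start pose because both moves were refused for missing keys. It shows a dark screwdriver on the bench behind the hand (340,140), away from my path. I'm resending the moves with every key.

Emit:
{"name": "jog_arm", "arguments": {
  "deltas": [
    {"gripper": 1,"offset": [-0.0335,-0.02,-0.01],"rotation": [0,0,0]},
    {"gripper": 1,"offset": [-0.0335,-0.02,-0.01],"rotation": [0,0,0]},
    {"gripper": 1,"offset": [-0.0335,-0.02,0],"rotation": [0,0,0]},
    {"gripper": 1,"offset": [-0.0335,-0.02,0],"rotation": [0,0,0]},
    {"gripper": 1,"offset": [-0.0335,-0.02,0],"rotation": [0,0,0]},
    {"gripper": 1,"offset": [-0.0335,-0.02,0],"rotation": [0,0,0]},
    {"gripper": 1,"offset": [-0.0335,-0.02,0],"rotation": [0,0,0]},
    {"gripper": 1,"offset": [-0.0335,-0.02,0],"rotation": [0,0,0]},
    {"gripper": 1,"offset": [-0.0335,-0.02,0],"rotation": [0,0,0]},
    {"gripper": 1,"offset": [-0.0335,-0.02,0],"rotation": [0,0,0]},
    {"gripper": 1,"offset": [-0.0095,-0.039,0],"rotation": [0,0,0]},
    {"gripper": 1,"offset": [-0.0095,-0.039,0],"rotation": [0,0,0]},
    {"gripper": 1,"offset": [-0.0095,-0.039,0],"rotation": [0,0,0]},
    {"gripper": 1,"offset": [-0.0095,-0.039,0],"rotation": [0,0,0]},
    {"gripper": 1,"offset": [-0.0095,-0.039,0],"rotation": [0,0,0]},
    {"gripper": 1,"offset": [-0.0095,-0.039,0],"rotation": [0,0,0]},
    {"gripper": 1,"offset": [-0.0095,-0.039,0],"rotation": [0,0,0]},
    {"gripper": 1,"offset": [-0.0095,-0.039,0],"rotation": [0,0,0]},
    {"gripper": 1,"offset": [-0.0095,-0.039,0],"rotation": [0,0,0]},
    {"gripper": 1,"offset": [-0.0095,-0.039,0],"rotation": [0,0,0]}
  ]
}}

```text
clock: 2.2
position: [0.4193, -0.101, 0.2623]
ee_rot: [0.156, 0.988, 0.0, 0.0]
ft_force: [0.9, -0.3, 0.5]
grip_width: 1.004
grasp_force: 0.0
```

Emit:
{"name": "jog_arm", "arguments": {
  "deltas": [
    {"gripper": 1,"offset": [-0.0105,-0.042,0],"rotation": [0,0,0]},
    {"gripper": 1,"offset": [-0.0105,-0.042,0],"rotation": [0,0,0]},
    {"gripper": 1,"offset": [-0.0105,-0.042,0],"rotation": [0,0,0]},
    {"gripper": 1,"offset": [-0.0105,-0.042,0],"rotation": [0,0,0]},
    {"gripper": 1,"offset": [0,0,0],"rotation": [0,0,-5.5]},
    {"gripper": 1,"offset": [0,0,0],"rotation": [0,0,-5.5]},
    {"gripper": 1,"offset": [0,0,0],"rotation": [0,0,0]}
  ]
}}

```text
clock: 2.9
position: [0.4077, -0.2723, 0.2621]
ee_rot: [0.06, 0.998, 0.0, -0.0]
ft_force: [0.9, 0.1, 0.4]
grip_width: 0.998
grasp_force: 0.0
```

```bash
python3 - <<'E'
from h import *
o=manip.get_obs(); print(o['clock'],o['position'],R.from_quat(o['ee_rot']).as_matrix().round(3).tolist(),o['ft_force'])
snap('wrist','w2.png')
E
```

```text
2.9 [ 0.40770007 -0.27233218  0.26213778] [[-0.993, 0.121, -0.0], [0.121, 0.993, 0.0], [0.0, 0.0, -1.0]] [0.87360162 0.0631773  0.44769808]
```

View pics/w2.png

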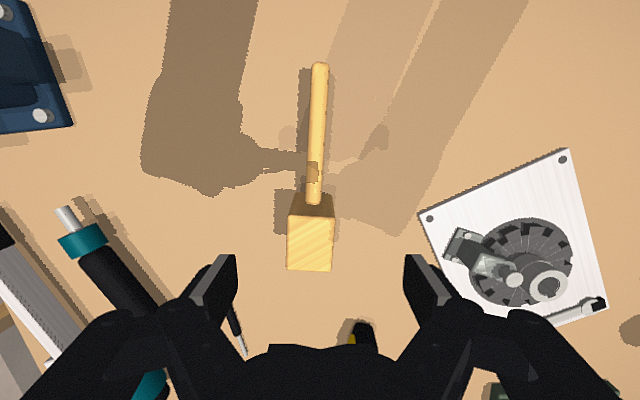

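The wrist view is centred on the mallet. The head's top face is at (289,217), (333,216), (331,270) and (287,270), and the handle runs from (320,64) to (314,204). The unit is at right.

```bash
python3 - <<'E'
from h import *
p=np.load('pics/w2.png.npy')
f=np.array([onz('wrist',q,.1,p)[:2] for q in((289,217),(333,216),(331,270),(287,270))]);print(f.round(4).tolist(),'ctr',f.mean(0))
a=onz('wrist',(320,64),.055,p)[:2];b=onz('wrist',(314,204),.06,p)[:2];print(a,b,np.degrees(np.arctan2(*(b-a)[::-1])), np.linalg.norm(f.mean(0)-a))
c=f.mean(0);d=(c-a)/np.linalg.norm(c-a);print('dir',np.degrees(np.arctan2(d[1],d[0])),'grip',c-.07*d)
# unit
for n,q,z in(('hub',(549,286),.068),('pin',(514,280),.084)):print(n,onz('wrist',q,z,p))
E
```

```text
[[0.4365, -0.3102], [0.4411, -0.262], [0.5076, -0.2714], [0.5015, -0.3225]] ctr [ 0.47167477 -0.29154535]
[ 0.28236593 -0.25727601] [ 0.43748615 -0.28337325] -9.549940798203226 0.1923856094521875
dir -10.260761551962583 grip [ 0.40279426 -0.27907636]
hub [0.58332804 0.00793439 0.068     ]
pin [ 0.55753086 -0.04851863  0.084     ]
```

Emit:
{"name": "jog_arm", "arguments": {
  "newtons": 120,
  "deltas": [
    {"gripper": 1,"offset": [0.0038,-0.0079,0.02],"rotation": [0,0,2.7]},
    {"gripper": 0.7,"offset": [0,0,0.04],"rotation": [0,0,0]},
    {"gripper": 0.7,"offset": [0,0,0.045],"rotation": [0,0,0]},
    {"gripper": 0.7,"offset": [0,0,0.045],"rotation": [0,0,0]},
    {"gripper": 0.7,"offset": [0,0,0.035],"rotation": [0,0,0]},
    {"gripper": 0.7,"offset": [0,0,0.025],"rotation": [0,0,0]},
    {"gripper": 0.7,"offset": [0,0,0.008],"rotation": [0,0,0]},
    {"gripper": 0.7,"offset": [0,0,0],"rotation": [0,0,0]},
    {"gripper": 0,"offset": [0,0,0],"rotation": [0,0,0]},
    {"gripper": 0,"offset": [0,0,0],"rotation": [0,0,0]},
    {"gripper": 0,"offset": [0,0,0],"rotation": [0,0,0]},
    {"gripper": 0,"offset": [0,0,0],"rotation": [0,0,0]},
    {"gripper": 0,"offset": [0,0,0],"rotation": [0,0,0]},
    {"gripper": 0,"offset": [0,0,0],"rotation": [0,0,0]},
    {"gripper": 0,"offset": [0,0,0],"rotation": [0,0,0]}
  ]
}}

```text
clock: 4.45
position: [0.404, -0.2798, 0.0456]
ee_rot: [0.084, 0.996, 0.0, 0.001]
ft_force: [-2.2, 1.6, 10.2]
grip_width: 0.216
grasp_force: 116.9
```

Emit:
{"name": "jog_arm", "arguments": {
  "deltas": [
    {"gripper": 0,"offset": [0,0,-0.015],"rotation": [0,0,0]},
    {"gripper": 0,"offset": [0,0,-0.035],"rotation": [0,0,0]},
    {"gripper": 0,"offset": [0,0,-0.04],"rotation": [0,0,0]},
    {"gripper": 0,"offset": [-0.002,0.0133,-0.035],"rotation": [0,0,0]},
    {"gripper": 0,"offset": [-0.005,0.03,0],"rotation": [0,0,0]},
    {"gripper": 0,"offset": [-0.006,0.035,0],"rotation": [0,0,0]},
    {"gripper": 0,"offset": [-0.006,0.035,0],"rotation": [0,0,0]},
    {"gripper": 0,"offset": [-0.006,0.035,0],"rotation": [0,0,0]},
    {"gripper": 0,"offset": [-0.006,0.035,0],"rotation": [0,0,0]},
    {"gripper": 0,"offset": [-0.005,0.03,0],"rotation": [0,0,0]},
    {"gripper": 0,"offset": [-0.003,0.02,0],"rotation": [0,0,0]},
    {"gripper": 0,"offset": [-0.002,0.015,0],"rotation": [0,0,0]},
    {"gripper": 0,"offset": [0,0,0],"rotation": [0,0,0]},
    {"gripper": 0,"offset": [0,0,0],"rotation": [0,0,0]}
  ]
}}

```text
clock: 5.85
position: [0.485, -0.0425, 0.1696]
ee_rot: [0.085, 0.996, -0.0, -0.0]
ft_force: [-0.6, -0.4, -3.4]
grip_width: 0.212
grasp_force: 117.9
```

```bash
python3 - <<'E'
from h import *
o=manip.get_obs(); print(o['clock'],o['position'],o['ft_force'],o['torque'],o['grasp_force'])
s=snap('side','s2.png');w=snap('wrist','w3.png')
a=cv2.resize(s[120:270,250:410],(640,600),interpolation=3)
cv2.imwrite('pics/v3.png',np.hstack([cv2.resize(a,(400,375)),cv2.resize(w[:,120:547],(400,375))]))
E
```

```text
5.85 [ 0.48504371 -0.042536    0.16956215] [-0.5659287  -0.44314475 -3.42697821] [-0.05779468  0.13722802  0.00525412] 117.86368131637573
```

View pics/v3.png

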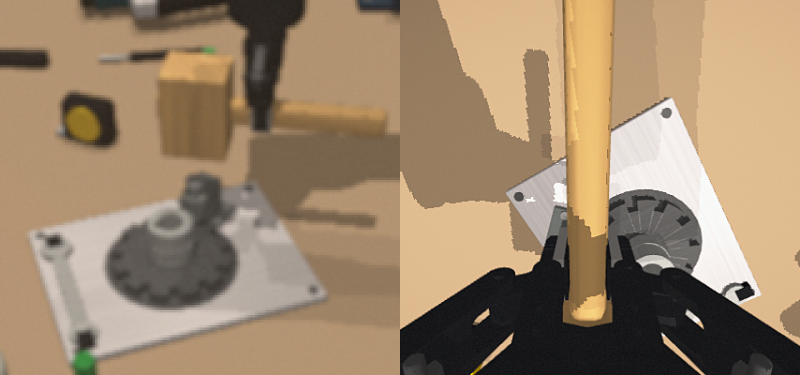

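The mallet is held level above the pin. In the side view the head's lower edge runs (315,181) to (341,184), and the cap is at about (331,193). I'll check the pin position by triangulation.

```bash
python3 - <<'E'
from h import *
def tri(a,b):
    (o1,d1),(o2,d2)=a,b; A=np.c_[d1,-d2]; t=np.linalg.lstsq(A,o2-o1,rcond=None)[0]; p,q=o1+d1*t[0],o2+d2*t[1]; return ((p+q)/2).round(4),np.linalg.norm(p-q).round(4)
print('pin',tri(ray('top',(327.6,200)),ray('side',(331,191.5))))
p2=np.load('pics/w2.png.npy')
print('pin2',tri(ray('wrist',(514,280),p2),ray('side',(331,191.5))), 'hub',tri(ray('wrist',(549,286),p2),ray('top',(307,192))))
T=np.load('pics/s2.png.npy');M=R.from_quat(T[3:]).as_matrix()
mx=-M[:,0];my=M[:,1];c=T[:3]+.07*mx;c[2]-=.0456
for sx,sy in((1,1),(1,-1),(-1,1)): 
  q=c+sx*.035*mx+sy*.027*my; print(q.round(3),proj('side',q).round(1),((proj('side',q)-[250,120])*2.5).round(0))
E
```

```text
pin (array([ 0.551 , -0.047 ,  0.0829]), np.float64(0.0073))
pin2 (array([ 0.5516, -0.0487,  0.0844]), np.float64(0.0098)) hub (array([0.5778, 0.0037, 0.074 ]), np.float64(0.0024))
[ 0.593 -0.034  0.124] [313.5 182.2] [159. 156.]
[ 0.584 -0.087  0.124] [317.7 170.8] [169. 127.]
[ 0.524 -0.022  0.124] [339.6 184.9] [224. 162.]
```

Emit:
{"name": "jog_arm", "arguments": {
  "deltas": [
    {"gripper": 0,"offset": [0,0,0.015],"rotation": [0,0,0]},
    {"gripper": 0,"offset": [0,0,0.02],"rotation": [0,0,0]},
    {"gripper": 0,"offset": [0,0,0.02],"rotation": [0,0,0]},
    {"gripper": 0,"offset": [0,0,0],"rotation": [0,0,0]}
  ]
}}

```text
clock: 6.35
position: [0.4851, -0.0429, 0.1134]
ee_rot: [0.085, 0.996, -0.0, -0.0]
ft_force: [-0.2, 0.2, -2.7]
grip_width: 0.21
grasp_force: 119.2
```

Emit:
{"name": "jog_arm", "arguments": {
  "deltas": [
    {"gripper": 0,"offset": [0,0,-0.02],"rotation": [0,0,0]},
    {"gripper": 0,"offset": [0,0,-0.035],"rotation": [0,0,0]},
    {"gripper": 0,"offset": [0,0,0],"rotation": [0,0,0]}
  ]
}}

```text
clock: 6.65
position: [0.4874, -0.043, 0.1733]
ee_rot: [0.085, 0.996, 0.001, 0.003]
ft_force: [1.8, 0.2, -3.0]
grip_width: 0.213
grasp_force: 119.4
```

```bash
python3 - <<'E'
from h import *
o=manip.get_obs(); print(o['clock'],o['position'],o['ft_force'],o['torque'])
s2=cv2.imread('pics/s2.png');s=snap('side','s3.png')
f=lambda s:cv2.resize(s[150:240,285:365],(400,450),interpolation=3)
cv2.imwrite('pics/v4.png',np.hstack([f(s2),f(s)]))
E
```

```text
6.65 [ 0.48738768 -0.04300243  0.17325441] [ 1.81745688  0.20226603 -2.96571406] [-0.03745116  0.07838003 -0.03796455]
```

View pics/v4.png

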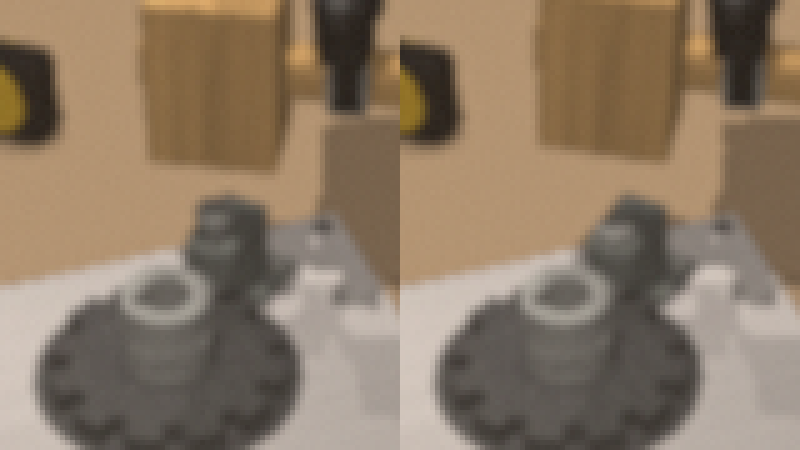

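Comparing crops, the cap dropped about 4 px (roughly 14 mm), from (225,215) to (615,235). I'll give a second, slightly deeper blow to make sure it is right down.

Emit:
{"name": "jog_arm", "arguments": {
  "deltas": [
    {"gripper": 0,"offset": [0,0,0.015],"rotation": [0,0,0]},
    {"gripper": 0,"offset": [0,0,0.022],"rotation": [0,0,0]},
    {"gripper": 0,"offset": [0,0,0.022],"rotation": [0,0,0]},
    {"gripper": 0,"offset": [0,0,0],"rotation": [0,0,0]}
  ]
}}

```text
clock: 7.1
position: [0.4838, -0.0422, 0.108]
ee_rot: [0.085, 0.996, -0.0, -0.002]
ft_force: [-0.5, -0.3, -2.7]
grip_width: 0.212
grasp_force: 121.9
```

```bash
python3 - <<'E'
from h import *
s=snap('side','s4.png');o=manip.get_obs(); print(o['clock'],o['position'],o['ft_force'],o['torque'],o['joint_velocities'].round(3))
t=snap('top','t4.png')
cv2.imwrite('pics/v5.png',np.hstack([cv2.resize(s[130:230,285:385],(400,400),interpolation=3),cv2.resize(t[150:280,270:400],(400,400),interpolation=3)]))
E
```

```text
7.15 [ 0.48429811 -0.04234703  0.10911596] [ 0.39055055 -0.72679665 -3.17034283] [0.02872426 0.17272874 0.03169304] [-0.004 -0.021  0.005 -0.023  0.016  0.019 -0.011]
```

View pics/v5.png

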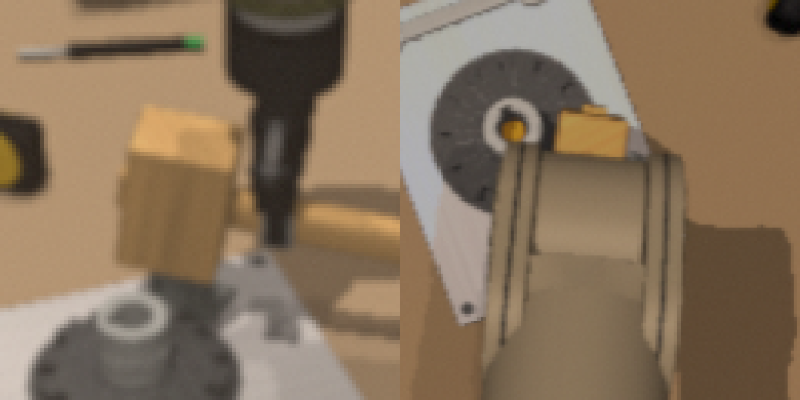

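The mallet pitched about 6° in the grip because the pin stopped it. That matches the cap being on the bracket at 71 mm. I'll raise the mallet and check the cap height from the image rows.

Emit:
{"name": "jog_arm", "arguments": {
  "deltas": [
    {"gripper": 0,"offset": [0,0,-0.025],"rotation": [0,0,0]},
    {"gripper": 0,"offset": [0,0,-0.04],"rotation": [0,0,0]},
    {"gripper": 0,"offset": [0,0,-0.02],"rotation": [0,0,0]},
    {"gripper": 0,"offset": [0,0,0],"rotation": [0,0,0]}
  ]
}}

```text
clock: 7.6
position: [0.487, -0.0421, 0.1983]
ee_rot: [0.085, 0.996, 0.001, 0.003]
ft_force: [0.6, 0.5, -3.5]
grip_width: 0.217
grasp_force: 122.0
```

```bash
python3 - <<'E'
from h import *
s=snap('side','s5.png');t=snap('top','t5.png'); s2=cv2.imread('pics/s2.png')
p=np.array([.554,-.048,0])
for z in(.084,.0775,.071,.063): print(z,[proj('side',p+[a*.0,b*.011,z]).round(1).tolist() for a,b in((0,-1),(0,0),(0,1))], proj('side',p+[.011,0,z]).round(1),proj('side',p+[-.011,0,z]).round(1))
g=lambda i:cv2.cvtColor(i,cv2.COLOR_BGR2GRAY)
print('s2');print(g(s2)[186:206:1,320:344]);print('s5');print(g(s)[186:206,320:344])
E
```

```text
0.084 [[328.7, 188.4], [328.6, 190.9], [328.5, 193.3]] [324.6 190.9] [332.6 190.9]
0.0775 [[328.7, 190.3], [328.6, 192.7], [328.5, 195.2]] [324.6 192.7] [332.6 192.7]
0.071 [[328.7, 192.2], [328.7, 194.6], [328.6, 197.1]] [324.7 194.6] [332.6 194.6]
0.063 [[328.8, 194.4], [328.7, 196.9], [328.6, 199.4]] [324.7 196.9] [332.7 196.9]
s2
[[154 154 153 153 152 154 154 154 154 154 156 153 153 154 155 152 153 151
  152 152 151 153 152 152]
 [153 153 153 152 153 153 155 155 152 150 149 149 152 154 154 154 153 154
  154 154 153 153 154 153]
 [153 153 153 153 153 151 149 147 143 139 132 134 142 147 150 152 153 153
  152 153 153 152 153 153]
 [153 155 152 154 148 136 127 124 120 114 108 110 119 127 137 143 146 150
  152 153 153 154 153 152]
 [154 153 153 148 134 115 101  95  92  88  90  93  97 102 110 119 124 134
  144 152 152 152 153 153]
 [153 153 152 142 120  97  84  83  82  81  83  82  82  84  88  92  96 108
  129 145 153 152 154 153]
 [152 154 152 138 114  94  93  94  94  91  85  79  76  72  74  76  77  92
  118 143 152 154 153 152]
 [155 155 153 139 116 103 106 111 111 104  94  79  71  67
[... 2580 characters left out ...]
28 102  93  94  99 101 101 100 103 101  96  86  77  69  63  63  73
   98 119 129 131 132 132]
 [152 125  98  83  86  93  95  96  96  98  96  89  77  69  65  64  64  74
   89 108 118 126 127 128]
 [146 120  98  78  77  82  87  89  88  89  86  79  71  66  67  65  64  68
   82  98 106 113 115 118]
 [143 125 101  81  76  77  79  80  80  80  80  74  67  66  67  67  65  66
   79  93 102 103 100 104]
 [143 134 119 100  87  82  79  76  78  78  76  72  69  68  70  67  66  66
   74  87  93  94  91 103]
 [143 141 137 128 113  95  84  78  76  75  74  71  69  67  68  66  67  73
   76  80  85  85  93 125]
 [130 137 142 142 134 119  99  84  79  77  72  69  67  69  67  68  79  90
   92  87  84  94 121 159]]
```

Cap top centre is now at row ~195. Predicted is 194.6 for fully down, and it was 190.9 when up, so the pin is down. I'm taking the mallet back to its old place.

Emit:
{"name": "jog_arm", "arguments": {
  "deltas": [
    {"gripper": 0,"offset": [0.004,-0.02,0],"rotation": [0,0,0]},
    {"gripper": 0,"offset": [0.006,-0.035,0],"rotation": [0,0,0]},
    {"gripper": 0,"offset": [0.006,-0.035,0],"rotation": [0,0,0]},
    {"gripper": 0,"offset": [0.006,-0.035,0],"rotation": [0,0,0]},
    {"gripper": 0,"offset": [0.006,-0.035,0],"rotation": [0,0,0]},
    {"gripper": 0,"offset": [0.006,-0.035,0.01],"rotation": [0,0,0]},
    {"gripper": 0,"offset": [0.005,-0.033,0.02],"rotation": [0,0,0]},
    {"gripper": 0,"offset": [0.003,-0.02,0.03],"rotation": [0,0,0]},
    {"gripper": 0,"offset": [0,0,0.035],"rotation": [0,0,0]},
    {"gripper": 0,"offset": [0,0,0.03],"rotation": [0,0,0]},
    {"gripper": 0,"offset": [0,0,0.014],"rotation": [0,0,0]},
    {"gripper": 0,"offset": [0,0,0],"rotation": [0,3,0]},
    {"gripper": 0,"offset": [0,0,0],"rotation": [0,3,0]},
    {"gripper": 0,"offset": [0,0,0],"rotation": [0,0,0]}
  ]
}}

```text
clock: 9.1
position: [0.403, -0.279, 0.0559]
ee_rot: [0.083, 0.995, 0.004, -0.053]
ft_force: [-0.7, 0.8, -4.0]
grip_width: 0.215
grasp_force: 121.9
```

Emit:
{"name": "jog_arm", "arguments": {
  "deltas": [
    {"gripper": 0,"offset": [0,0,0.004],"rotation": [0,0,0]},
    {"gripper": 0,"offset": [0,0,0.0045],"rotation": [0,0,0]},
    {"gripper": 0,"offset": [0,0,0],"rotation": [0,0,0]}
  ]
}}

```text
clock: 9.4
position: [0.4006, -0.2786, 0.0472]
ee_rot: [0.084, 0.995, 0.005, -0.052]
ft_force: [0.5, 0.2, -3.3]
grip_width: 0.216
grasp_force: 121.9
```

Emit:
{"name": "jog_arm", "arguments": {
  "deltas": [
    {"gripper": 0.8,"offset": [0,0,0],"rotation": [0,0,0]},
    {"gripper": 0.8,"offset": [0,0,0],"rotation": [0,0,0]},
    {"gripper": 0.8,"offset": [0,0,0],"rotation": [0,0,0]},
    {"gripper": 0.8,"offset": [0,0,-0.01],"rotation": [0,-3,0]},
    {"gripper": 0.8,"offset": [0,0,-0.03],"rotation": [0,-3,0]},
    {"gripper": 0.8,"offset": [0,0,-0.045],"rotation": [0,0,0]},
    {"gripper": 0.8,"offset": [0,0,-0.045],"rotation": [0,0,0]},
    {"gripper": 0.8,"offset": [0,0,-0.045],"rotation": [0,0,0]},
    {"gripper": 0.8,"offset": [-0.0065,0.0366,-0.02],"rotation": [0,0,0]},
    {"gripper": 0.8,"offset": [-0.0065,0.0366,-0.02],"rotation": [0,0,0]},
    {"gripper": 0.8,"offset": [-0.0065,0.0366,0],"rotation": [0,0,0]},
    {"gripper": 0.8,"offset": [-0.0065,0.0366,0],"rotation": [0,0,0]},
    {"gripper": 0.8,"offset": [-0.0065,0.0366,0],"rotation": [0,0,0]},
    {"gripper": 0.8,"offset": [-0.0065,0.0366,0],"rotation": [0,0,0]},
    {"gripper": 0.8,"offset": [-0.0065,0.0366,0],"rotation": [0,0,0]},
    {"gripper": 0.8,"offset": [-0.0065,0.0366,0],"rotation": [0,0,0]}
  ]
}}

```text
clock: 11.0
position: [0.5048, 0.0019, 0.263]
ee_rot: [0.084, 0.996, 0.0, 0.0]
ft_force: [0.5, -0.0, 0.9]
grip_width: 0.799
grasp_force: 0.0
```

```bash
python3 - <<'E'
from h import *
snap('wrist','w4.png'); print(manip.get_obs()['clock'])
E
```

```text
11.05
```

Emit:
{"name": "jog_arm", "arguments": {
  "deltas": [
    {"gripper": 0.8,"offset": [0.0014,0.0378,0],"rotation": [0,0,0]},
    {"gripper": 0.8,"offset": [0.0014,0.0378,0],"rotation": [0,0,0]},
    {"gripper": 0.8,"offset": [0.0014,0.0378,0],"rotation": [0,0,0]},
    {"gripper": 0.8,"offset": [0.0014,0.0378,0],"rotation": [0,0,0]},
    {"gripper": 0.8,"offset": [0.0014,0.0378,0],"rotation": [0,0,0]},
    {"gripper": 0.8,"offset": [0.0014,0.0378,0],"rotation": [0,0,0]},
    {"gripper": 0.8,"offset": [0.0014,0.0378,0],"rotation": [0,0,0]},
    {"gripper": 0.8,"offset": [0.0014,0.0378,0],"rotation": [0,0,0]},
    {"gripper": 0.8,"offset": [0,0,0],"rotation": [0,0,0]},
    {"gripper": 0.8,"offset": [0,0,0],"rotation": [0,0,0]}
  ]
}}

```text
clock: 12.05
position: [0.5442, 0.301, 0.2625]
ee_rot: [0.084, 0.996, -0.0, 0.0]
ft_force: [-0.9, -0.9, -0.6]
grip_width: 0.8
grasp_force: 0.0
```

```bash
python3 - <<'E'
from h import *
w=snap('wrist','w5.png'); p=np.load('pics/w5.png.npy'); print(p.round(4), manip.get_obs()['clock'])
w4=cv2.imread('pics/w4.png'); print(np.load('pics/w4.png.npy').round(4)); 
print(proj('wrist',(.53,.314,.07),p),proj('wrist',(.58,.006,.068),np.load('pics/w4.png.npy')))
f=lambda i,c,r,s:cv2.resize(i[max(0,int(c[1])-r):int(c[1])+r,max(0,int(c[0])-r):int(c[0])+r],(400,400),interpolation=3)
c5=proj('wrist',(.53,.314,.07),p);c4=proj('wrist',(.58,.006,.068),np.load('pics/w4.png.npy'))
try:
  cv2.imwrite('pics/v6.png',np.hstack([f(w,c5,50,0),f(w4,c4,50,0)])); print((c5.astype(int)-50),(c4.astype(int)-50))
except Exception as e: print(e)
E
```

```text
[ 5.442e-01  3.010e-01  2.625e-01  8.370e-02  9.965e-01 -4.000e-04
  0.000e+00] 12.1
[5.048e-01 1.900e-03 2.630e-01 8.450e-02 9.964e-01 4.000e-04 4.000e-04]
[329.28697519 167.55095803] [333.16001341 237.86378341]
[279 117] [283 187]
```

View pics/v6.png

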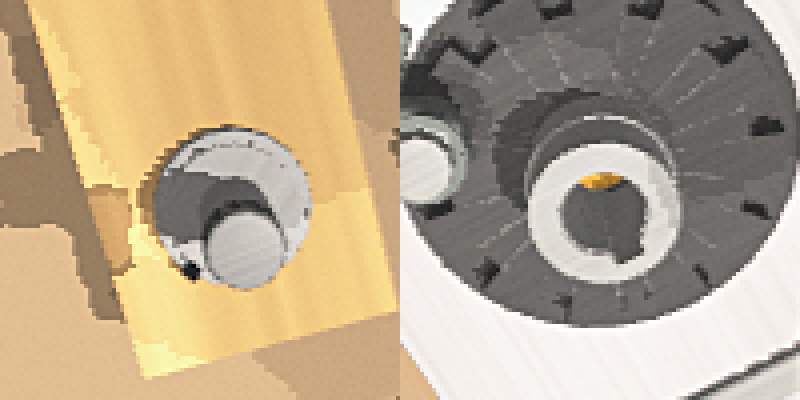

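The left crop shows the slim spindle: flange centre at wrist pixel (337,168), shaft top (340,179), and the dark notch at (327,184). The right crop shows the hub face at (334,240), with the keyway leaving the bore at (340,250). The pin cap is clear, at left. Next I'll fit circles on the height planes.

```bash
cat > fit.py <<'E'
from h import *
from scipy.optimize import least_squares
def circ(P,r=None):
    c=P.mean(0)
    f=(lambda v:np.hypot(*(P-v[:2]).T)-(r or v[2]))
    s=least_squares(f,[*c,r or .02][:2 if r else 3],loss='soft_l1',f_scale=.0005); return s.x,np.std(s.fun)
def world(n,px,z,p): return np.array([onz(n,q,z,p)[:2] for q in px])
E
python3 - <<'E'
from fit import *
w4=cv2.imread('pics/w4.png');p4=np.load('pics/w4.png.npy')
g=cv2.cvtColor(w4,cv2.COLOR_BGR2GRAY); h=cv2.cvtColor(w4,cv2.COLOR_BGR2HSV)
m=np.zeros_like(g);m[219:262,310:358]=(g[219:262,310:358]>175)*255
n,l,st,ce=cv2.connectedComponentsWithStats(m); k=1+np.argmax(st[1:,4]); m=(l==k).astype(np.uint8)*255;print(st[k])
cs,_=cv2.findContours(m,cv2.RETR_EXTERNAL,cv2.CHAIN_APPROX_NONE);o=max(cs,key=cv2.contourArea)[:,0]
W=world('wrist',o,.068,p4);c,s=circ(W,.024);print('hub outer',c,s, circ(W))
# inner: fill minus ring
f=cv2.drawContours(np.zeros_like(m),[o],-1,255,-1); hole=cv2.bitwise_and(f,cv2.bitwise_not(m)); n,l,st,ce=cv2.connectedComponentsWithStats(hole);k=1+np.argmax(st[1:,4])
ys,xs=np.where(l==k);Wh=world('wrist',np.c_[xs,ys],.068,p4);r=np.hypot(*(Wh-c).T);q=Wh[r>.0150]-c
print('keyway n',len(q),'ang',np.degrees(np.arctan2(*q.mean(0)[::-1])),'max r',r.max())
b=Wh[r<.0145];print('bore centroid',b.mean(0))
np.set_printoptions(linewidth=220)
w=cv2.imread('pics/w5.png');p=np.load('pics/w5.png.npy');hs=cv2.cvtColor(w,cv2.COLOR_BGR2HSV)
# flange: low saturation
m=np.zeros_like(g);m[140:195,310:365]=((hs[140:195,310:365,1]<60))*255
m=cv2.morphologyEx(m,cv2.MORPH_CLOSE,np.ones((3,3)));cs,_=cv2.findContours(m,cv2.RETR_EXTERNAL,cv2.CHAIN_APPROX_NONE);o=max(cs,key=cv2.contourArea)[:,0]
print('bbox',o.min(0),o.max(0))
sel=o[(o[:,1]<178)]
W=world('wrist',sel,.07,p);c,s=circ(W,.023);print('flange',c,s,circ(W))
N=onz('wrist',(326.75,184.5),.07,p)[:2];print('notch',np.degrees(np.arctan2(*(N-c)[::-1])),np.hypot(*(N-c)))
g5=cv2.cvtColor(w,cv2.COLOR_BGR2GRAY);yy,xx=np.where(g5[178:190,320:332]<60);print('dark',xx.mean()+320,yy.mean()+178,len(xx));N=onz('wrist',(xx.mean()+320,yy.mean()+178),.069,p)[:2];print('notch',np.degrees(np.arctan2(*(N-c)[::-1])),np.hypot(*(N-c)))
print('shafttop',onz('wrist',(340.3,178.8),.124,p))
E
```

```text
[315 223  38  35 673]
hub outer [0.58328921 0.00594841] 0.0003910873304845764 (array([0.58327781, 0.00593108, 0.02337003]), np.float64(0.0003909683926941401))
keyway n 19 ang 21.721335888664107 max r 0.018276661685099012
bore centroid [0.58353472 0.00622679]
bbox [318 149] [356 188]
flange [0.53333435 0.32217382] 0.0005987567021464246 (array([0.53227851, 0.32242942, 0.02204888]), np.float64(0.00032149273690925697))
notch -41.70444333743379 0.021384554877679533
dark 326.54545454545456 184.36363636363637 11
notch -42.07574431443214 0.021570288764614972
shafttop [0.53248572 0.32272107 0.124     ]
```

```bash
python3 - <<'E'
from h import *
o=manip.get_obs(); print(o['clock'],np.round(o['joint_pos'],3),o['position'],R.from_quat(o['ee_rot']).as_matrix().round(4)[:2].tolist())
d=np.array([.5325,.3225,.15])-o['position'];print('tool d',(R.from_quat(o['ee_rot']).inv().apply(d)).round(4))
E
```

```text
12.1 [-0.98   0.335  0.521  1.466 -0.167  1.384  0.949] [0.54448479 0.29970994 0.26275456] [[-0.9857, 0.1687, 0.0003], [0.1687, 0.9857, -0.0006]]
tool d [0.0157 0.0205 0.1127]
```

Emit:
{"name": "jog_arm", "arguments": {
  "newtons": 80,
  "deltas": [
    {"gripper": 0.5,"offset": [0.0157,0.0205,0.03],"rotation": [0,0,0]},
    {"gripper": 0.5,"offset": [0,0,0.025],"rotation": [0,0,8.5]},
    {"gripper": 0.5,"offset": [0,0,0.025],"rotation": [0,0,8.5]},
    {"gripper": 0.5,"offset": [0,0,0.025],"rotation": [0,0,8.5]},
    {"gripper": 0.5,"offset": [0,0,0.025],"rotation": [0,0,8.5]},
    {"gripper": 0.5,"offset": [0,0,0.025],"rotation": [0,0,0]},
    {"gripper": 0.5,"offset": [0,0,0.015],"rotation": [0,0,0]},
    {"gripper": 0.5,"offset": [0,0,0.003],"rotation": [0,0,0]},
    {"gripper": 0.5,"offset": [0,0,0],"rotation": [0,0,0]},
    {"gripper": 0.5,"offset": [0,0,0],"rotation": [0,0,0]}
  ]
}}

```text
clock: 13.1
position: [0.533, 0.3234, 0.0912]
ee_rot: [0.372, 0.928, 0.001, 0.0]
ft_force: [-0.1, 0.5, 0.3]
grip_width: 0.501
grasp_force: 0.0
```

```bash
python3 - <<'E'
from fit import *
w=snap('wrist','w6.png');p=np.load('pics/w6.png.npy');print(p.round(4),manip.get_obs()['clock'],manip.get_obs()['joint_pos'].round(2))
h=cv2.cvtColor(w,cv2.COLOR_BGR2HSV);print('exp shaft top',proj('wrist',(.5325,.3225,.124),p),'flange',proj('wrist',(.5325,.3225,.07),p), 'notch',proj('wrist',np.array([.5325,.3225,.07])+.0225*np.array([np.cos(-.733),np.sin(-.733),0]),p))
cv2.imwrite('pics/v7.png',cv2.resize(w[180:400,210:430],(600,600),interpolation=3))
E
```

```text
[5.330e-01 3.234e-01 9.120e-02 3.721e-01 9.282e-01 9.000e-04 5.000e-04] 13.15 [-1.05  0.5   0.56  1.66 -0.29  1.07  0.41]
exp shaft top [317.52049124 306.68993319] flange [317.98246228 247.58138383] notch [319.08988588 280.62896336]
```

View pics/v7.png

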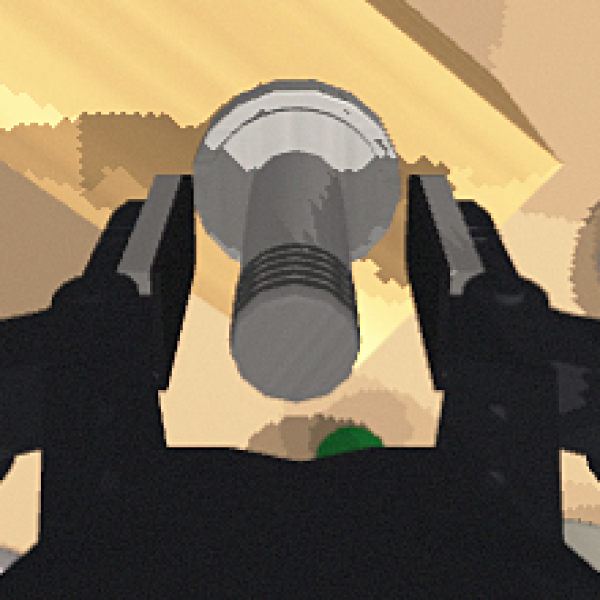

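The shaft is centred between the pads, with its top at (318,306) against (317.5,306.7) predicted. I'm closing and lifting.

Emit:
{"name": "jog_arm", "arguments": {
  "newtons": 80,
  "deltas": [
    {"gripper": 0,"offset": [0,0,0],"rotation": [0,0,0]},
    {"gripper": 0,"offset": [0,0,0],"rotation": [0,0,0]},
    {"gripper": 0,"offset": [0,0,0],"rotation": [0,0,0]},
    {"gripper": 0,"offset": [0,0,0],"rotation": [0,0,0]},
    {"gripper": 0,"offset": [0,0,-0.01],"rotation": [0,0,0]},
    {"gripper": 0,"offset": [0,0,-0.025],"rotation": [0,0,0]},
    {"gripper": 0,"offset": [0,0,-0.03],"rotation": [0,0,0]},
    {"gripper": 0,"offset": [0,0,-0.025],"rotation": [0,0,0]},
    {"gripper": 0,"offset": [0,0,0],"rotation": [0,0,0]}
  ]
}}

```text
clock: 14.05
position: [0.5337, 0.324, 0.1835]
ee_rot: [0.372, 0.928, 0.002, 0.001]
ft_force: [0.5, -0.0, -4.6]
grip_width: 0.213
grasp_force: 78.9
```

```bash
python3 - <<'E'
from fit import *
o=manip.get_obs();print(o['clock'],o['position'],R.from_quat(o['ee_rot']).as_matrix().round(4).tolist(),o['ft_force'],o['torque'],o['grasp_force'],o['grip_width'])
d=np.array([.5833,.006,.165])-o['position'];print('tool d',(R.from_quat(o['ee_rot']).inv().apply(d)).round(4))
# spindle check after the grasp: flange + notch in wrist view
w=snap('wrist','w7.png');p=np.load('pics/w7.png.npy');T=R.from_quat(p[3:])
z=p[2]-.0292+.008
c=np.r_[p[:2],z]
for a in(-60,-50,-42,-34,-25): print(a,proj('wrist',c+.0215*np.array([np.cos(np.radians(a)),np.sin(np.radians(a)),0]),p).round(1))
g=cv2.cvtColor(w,cv2.COLOR_BGR2GRAY);print(proj('wrist',c,p));
hsv=cv2.cvtColor(w,cv2.COLOR_BGR2HSV);m=((hsv[200:300,275:362,1]<60)&(g[200:300,275:362]>60)).astype(np.uint8)
for r in range(0,100,4): x=np.where(m[r])[0]; print(r+200,(x.min()+275,x.max()+275,len(x)) if len(x) else None)
E
```

```text
14.05 [0.53367812 0.32396571 0.18350578] [[-0.7231, 0.6907, 0.0042], [0.6907, 0.7231, 0.0035], [-0.0006, 0.0054, -1.0]] [ 0.48127476 -0.00841665 -4.5592765 ] [ 0.0495056  -0.11626854 -0.00890881] 78.85752439498901 0.21251252649166888
tool d [-0.2555 -0.1957  0.0176]
-60 [309.7 277.6]
-50 [315.7 278.6]
-42 [320.6 278.8]
-34 [325.4 278.4]
-25 [330.7 277.2]
[319.5694381  247.13906105]
200 None
204 (np.int64(310), np.int64(329), 20)
208 (np.int64(306), np.int64(332), 27)
212 (np.int64(305), np.int64(334), 30)
216 (np.int64(298), np.int64(340), 43)
220 (np.int64(294), np.int64(345), 52)
224 (np.int64(289), np.int64(349), 61)
228 (np.int64(287), np.int64(351), 65)
232 (np.int64(285), np.int64(353), 69)
236 (np.int64(284), np.int64(355), 72)
240 (np.int64(282), np.int64(356), 75)
244 (np.int64(282), np.int64(356), 67)
248 (np.int64(282), np.int64(357), 67)
252 (np.int64(288), np.int64(351), 53)
256 (np.int64(287), np.int64(352), 56)
260 (np.int64(286), np.int64(353), 56)
264 (np.int64(286), np.int64(354), 58)
268 (np.int64(285), np.int64(355), 59)
272 (np.int64(284), np.int64(356), 45)
276 (np.int64(283), np.int64(357), 45)
280 (np.int64(291), np.int64(349), 23)
284 (np.int64(292), np.int64(347), 22)
288 (np.int64(303), np.int64(339), 30)
292 (np.int64(303), np.int64(340), 36)
296 (np.int64(299), np.int64(340), 42)
```

Emit:
{"name": "jog_arm", "arguments": {
  "deltas": [
    {"gripper": 0,"offset": [-0.013,-0.01,0],"rotation": [0,0,0]},
    {"gripper": 0,"offset": [-0.0285,-0.0217,0],"rotation": [0,0,0]},
    {"gripper": 0,"offset": [-0.033,-0.0253,0],"rotation": [0,0,0]},
    {"gripper": 0,"offset": [-0.033,-0.0253,0],"rotation": [0,0,0]},
    {"gripper": 0,"offset": [-0.033,-0.0253,0],"rotation": [0,0,0]},
    {"gripper": 0,"offset": [-0.033,-0.0253,0],"rotation": [0,0,0]},
    {"gripper": 0,"offset": [-0.033,-0.0253,0],"rotation": [0,0,0]},
    {"gripper": 0,"offset": [-0.029,-0.0225,0],"rotation": [0,0,0]},
    {"gripper": 0,"offset": [-0.02,-0.015,0],"rotation": [0,0,0]},
    {"gripper": 0,"offset": [0,0,0],"rotation": [0,0,-8]},
    {"gripper": 0,"offset": [0,0,0],"rotation": [0,0,-8]},
    {"gripper": 0,"offset": [0,0,0],"rotation": [0,0,-8]},
    {"gripper": 0,"offset": [0,0,0],"rotation": [0,0,-8]},
    {"gripper": 0,"offset": [0,0,0],"rotation": [0,0,-8]},
    {"gripper": 0,"offset": [0,0,0],"rotation": [0,0,-8]},
    {"gripper": 0,"offset": [0,0,0],"rotation": [0,0,-8]},
    {"gripper": 0,"offset": [0,0,0],"rotation": [0,0,-7]},
    {"gripper": 0,"offset": [0,0,0],"rotation": [0,0,0]},
    {"gripper": 0,"offset": [0,0,0],"rotation": [0,0,0]}
  ]
}}

```text
clock: 16.0
position: [0.581, 0.0047, 0.1786]
ee_rot: [-0.166, 0.986, -0.0, -0.001]
ft_force: [0.4, -1.3, -4.7]
grip_width: 0.214
grasp_force: 78.7
```

```bash
cat > st.py <<'E'
from fit import *
import sys
o=manip.get_obs();M=R.from_quat(o['ee_rot']).as_matrix();print(o['clock'],np.round(o['position'],4),'yaw',np.degrees(np.arctan2(M[1,1],M[0,1])).round(2),'zax',M[:,2].round(4),'F',np.round(o['ft_force'],1),'T',np.round(o['torque'],2),o['joint_pos'].round(2))
z=float(sys.argv[1]) if len(sys.argv)>1 else o['position'][2]
d=np.array([.5833,.006,z])-o['position'];print('tool d',(M.T@d).round(4))
E
python3 st.py; python3 - <<'E'
from fit import *
# hub keyway check from other views (top t5 unobstructed? ) and wrist now
w=snap('wrist','w8.png');p=np.load('pics/w8.png.npy')
print('hub proj',proj('wrist',(.5833,.006,.068),p),'flange',proj('wrist',np.r_[p[:2],p[2]-.0292],p))
E
```

```text
16.0 [0.581  0.0047 0.1786] yaw 109.08 zax [-1.9e-03 -3.0e-04 -1.0e+00] F [ 0.4 -1.3 -4.7] T [-0.03 -0.04  0.03] [-0.54  0.3   0.55  1.69 -0.17  1.2   1.95]
tool d [-0.0026  0.0005 -0.    ]
hub proj [320.81529486 205.50825558] flange [320.54989382 242.02486953]
```

Emit:
{"name": "jog_arm", "arguments": {
  "deltas": [
    {"gripper": 0,"offset": [-0.0026,0.0005,0.01],"rotation": [0,0,0]},
    {"gripper": 0,"offset": [0,0,0.01],"rotation": [0,0,0]},
    {"gripper": 0,"offset": [0,0,0.005],"rotation": [0,0,0]},
    {"gripper": 0,"offset": [0,0,0.004],"rotation": [0,0,0]},
    {"gripper": 0,"offset": [0,0,0.004],"rotation": [0,0,0]}
  ]
}}

```text
clock: 16.55
position: [0.584, 0.0067, 0.1464]
ee_rot: [-0.168, 0.986, 0.0, -0.0]
ft_force: [-4.8, 0.4, 4.3]
grip_width: 0.208
grasp_force: 79.5
```

```bash
python3 st.py
```

```text
16.55 [0.584  0.0067 0.1464] yaw 109.31 zax [-3.e-04  0.e+00 -1.e+00] F [-4.8  0.4  4.3] T [ 0.11  0.82 -0.01] [-0.53  0.34  0.54  1.72 -0.19  1.14  1.97]
tool d [ 0.0009 -0.0004  0.    ]
```

Emit:
{"name": "jog_arm", "arguments": {
  "deltas": [
    {"gripper": 0,"offset": [0.0015,0.0005,0],"rotation": [0,0,0]},
    {"gripper": 0,"offset": [0,0,0.002],"rotation": [0,0,0]},
    {"gripper": 0,"offset": [0,0,0.002],"rotation": [0,0,0]},
    {"gripper": 0,"offset": [0,0,0],"rotation": [0,0,0]}
  ]
}}

```text
clock: 16.95
position: [0.5824, 0.0067, 0.1425]
ee_rot: [-0.168, 0.986, 0.0, -0.0]
ft_force: [0.2, -0.5, -4.9]
grip_width: 0.215
grasp_force: 79.1
```

```bash
python3 st.py
```

```text
16.95 [0.5824 0.0067 0.1425] yaw 109.32 zax [-3.e-04  1.e-04 -1.e+00] F [ 0.2 -0.5 -4.9] T [ 0.    0.   -0.06] [-0.53  0.34  0.54  1.73 -0.19  1.13  1.97]
tool d [-0.0006 -0.001  -0.    ]
```

Emit:
{"name": "jog_arm", "arguments": {
  "deltas": [
    {"gripper": 0,"offset": [0,0,0.004],"rotation": [0,0,0]},
    {"gripper": 0,"offset": [0,0,0.004],"rotation": [0,0,0]},
    {"gripper": 0,"offset": [0,0,0.0025],"rotation": [0,0,0]},
    {"gripper": 0,"offset": [0,0,0.0015],"rotation": [0,0,0]},
    {"gripper": 0,"offset": [0,0,0.0015],"rotation": [0,0,0]},
    {"gripper": 0,"offset": [0,0,0],"rotation": [0,0,0]}
  ]
}}

```text
clock: 17.55
position: [0.5825, 0.0067, 0.1291]
ee_rot: [-0.168, 0.986, 0.0, -0.0]
ft_force: [-0.1, 0.5, -5.1]
grip_width: 0.217
grasp_force: 79.1
```

```bash
python3 st.py
```

```text
17.55 [0.5825 0.0067 0.1291] yaw 109.32 zax [-2.e-04  0.e+00 -1.e+00] F [-0.1  0.5 -5.1] T [0.06 0.03 0.02] [-0.53  0.36  0.53  1.74 -0.2   1.1   1.98]
tool d [-0.0006 -0.0009 -0.    ]
```

Emit:
{"name": "jog_arm", "arguments": {
  "deltas": [
    {"gripper": 0,"offset": [0,0,0.002],"rotation": [0,0,0]},
    {"gripper": 0,"offset": [0,0,0.002],"rotation": [0,0,0]},
    {"gripper": 0,"offset": [0,0,0.002],"rotation": [0,0,0]},
    {"gripper": 0,"offset": [0,0,0],"rotation": [0,0,0]}
  ]
}}

```text
clock: 17.95
position: [0.5823, 0.0067, 0.1229]
ee_rot: [-0.168, 0.986, 0.0, -0.0]
ft_force: [0.4, -0.1, -4.5]
grip_width: 0.212
grasp_force: 79.1
```

```bash
python3 st.py
```

```text
17.95 [0.5823 0.0067 0.1229] yaw 109.32 zax [-6.e-04 -0.e+00 -1.e+00] F [ 0.4 -0.1 -4.5] T [-0.    0.05  0.06] [-0.53  0.36  0.53  1.74 -0.2   1.09  1.98]
tool d [-0.0007 -0.001  -0.    ]
```

The key has entered the keyway with no resistance. Pushing on.

Emit:
{"name": "jog_arm", "arguments": {
  "deltas": [
    {"gripper": 0,"offset": [0,0,0.003],"rotation": [0,0,0]},
    {"gripper": 0,"offset": [0,0,0.003],"rotation": [0,0,0]},
    {"gripper": 0,"offset": [0,0,0.003],"rotation": [0,0,0]},
    {"gripper": 0,"offset": [0,0,0.003],"rotation": [0,0,0]},
    {"gripper": 0,"offset": [0,0,0.003],"rotation": [0,0,0]},
    {"gripper": 0,"offset": [0,0,0.002],"rotation": [0,0,0]},
    {"gripper": 0,"offset": [0,0,0],"rotation": [0,0,0]}
  ],
  "newtons": 120
}}

```text
clock: 18.65
position: [0.5827, 0.0067, 0.1065]
ee_rot: [-0.168, 0.986, 0.0, 0.0]
ft_force: [-1.8, 1.0, 2.1]
grip_width: 0.206
grasp_force: 117.2
```

```bash
python3 st.py
```

```text
18.65 [0.5827 0.0067 0.1065] yaw 109.32 zax [ 3.e-04  3.e-04 -1.e+00] F [-1.8  1.   2.1] T [ 0.09  0.5  -0.  ] [-0.52  0.38  0.53  1.76 -0.22  1.06  1.99]
tool d [-0.0003 -0.0008  0.    ]
```

Emit:
{"name": "jog_arm", "arguments": {
  "deltas": [
    {"gripper": 0,"offset": [0.0003,0,0.003],"rotation": [0,0,0]},
    {"gripper": 0,"offset": [0,0,0.003],"rotation": [0,0,0]},
    {"gripper": 0,"offset": [0,0,0.002],"rotation": [0,0,0]},
    {"gripper": 0,"offset": [0,0,0.001],"rotation": [0,0,0]},
    {"gripper": 0,"offset": [0,0,0],"rotation": [0,0,0]}
  ]
}}

```text
clock: 19.15
position: [0.5828, 0.0067, 0.0978]
ee_rot: [-0.168, 0.986, 0.0, 0.001]
ft_force: [-3.2, 0.9, 8.0]
grip_width: 0.206
grasp_force: 117.2
```

```bash
python3 st.py
```

```text
19.15 [0.5828 0.0067 0.0978] yaw 109.33 zax [ 1.2e-03  6.0e-04 -1.0e+00] F [-3.2  0.9  8. ] T [0.24 0.76 0.  ] [-0.52  0.39  0.52  1.77 -0.22  1.04  1.99]
tool d [-0.0003 -0.0009  0.    ]
```

Emit:
{"name": "jog_arm", "arguments": {
  "deltas": [
    {"gripper": 0,"offset": [0,0,0.001],"rotation": [0,0,0]},
    {"gripper": 0,"offset": [0,0,0.001],"rotation": [0,0,0]},
    {"gripper": 0,"offset": [0,0,0],"rotation": [0,0,0]}
  ]
}}

```text
clock: 19.45
position: [0.5829, 0.0067, 0.0968]
ee_rot: [-0.168, 0.986, 0.0, 0.001]
ft_force: [-5.7, -0.1, 16.3]
grip_width: 0.204
grasp_force: 118.7
```

Emit:
{"name": "jog_arm", "arguments": {
  "deltas": [
    {"gripper": 0,"offset": [0,0,0.001],"rotation": [0,0,0]},
    {"gripper": 0,"offset": [0,0,0],"rotation": [0,0,0]}
  ]
}}

```text
clock: 19.65
position: [0.583, 0.0066, 0.0967]
ee_rot: [-0.168, 0.986, 0.001, 0.001]
ft_force: [-10.5, -0.1, 25.3]
grip_width: 0.204
grasp_force: 119.6
```

Emit:
{"name": "jog_arm", "arguments": {
  "deltas": [
    {"gripper": 0,"offset": [0.0008,0,0],"rotation": [0,0,0]},
    {"gripper": 0,"offset": [0,0,0.0005],"rotation": [0,0,0]},
    {"gripper": 0,"offset": [0,0,0],"rotation": [0,0,0]}
  ]
}}

```text
clock: 19.95
position: [0.5829, 0.0066, 0.0967]
ee_rot: [-0.168, 0.986, 0.001, 0.002]
ft_force: [-9.2, 1.1, 28.3]
grip_width: 0.205
grasp_force: 119.5
```

```bash
python3 st.py; python3 - <<'E'
from fit import *
s=snap('side','s9.png');t=snap('top','t9.png');w=snap('wrist','w9.png');o=manip.get_obs();print(o['clock'],o['position'],o['ft_force'],o['torque'],o['grasp_force'])
# bystanders + pin: difference vs earlier side picture outside the arm
s5=cv2.imread('pics/s2.png')
for n,(x0,y0,x1,y1) in dict(tape=(270,150,302,185),knife=(285,133,340,148),spanner=(265,205,295,265),cutter=(248,325,292,370),glue=(218,235,260,312),spare=(370,285,400,320),mallet=(335,130,420,175)).items():
  r=cv2.imread('pics/side0.png'); print(n,np.abs(s[y0:y1,x0:x1].astype(int)-r[y0:y1,x0:x1]).mean().round(1))
p=np.load('pics/w9.png.npy')
# pin cap rows in side: compare with s5
g=lambda i:cv2.cvtColor(i,cv2.COLOR_BGR2GRAY)[190:200,321:332]
print(g(s)[::2]);print(g(cv2.imread('pics/s5.png'))[::2])
E
```

```text
19.95 [0.5829 0.0066 0.0967] yaw 109.32 zax [ 0.0034  0.0019 -1.    ] F [-9.2  1.1 28.3] T [0.39 2.23 0.03] [-0.52  0.39  0.52  1.77 -0.23  1.04  2.  ]
tool d [-0.0001 -0.0007  0.    ]
20.1 [0.58292033 0.00660498 0.09667758] [-8.93337007  1.58603656 28.63724226] [ 0.34998886  2.23894283 -0.06505515] 119.470134973526
tape 5.6
knife 34.2
spanner 6.4
cutter 5.2
glue 4.4
spare 5.0
mallet 4.4
[[ 46  54  58  56  50  44  49  68  86  95  95]
 [ 43  45  46  49  44  44  62  86  98  96  91]
 [ 39  41  41  41  44  60  89 103 110 104  96]
 [ 44  42  42  45  54  77 101 111 108 104  95]
 [ 50  60  72  74  80  86  92  93  91  86  83]]
[[153 152 153 152 152 148 136 117 100  95  95]
 [153 153 154 152 144 129 108  95  89  83  81]
 [154 149 142 136 134 132 131 127 124 115  99]
 [146 134 119 118 126 132 134 134 130 122 113]
 [129 108 100 100 102 107 110 107 102 101  98]]
```

Emit:
{"name": "jog_arm", "arguments": {
  "deltas": [
    {"gripper": 0,"offset": [0.001,0,0],"rotation": [0,0.2,0]},
    {"gripper": 0,"offset": [0.0005,0,0],"rotation": [0,0.1,0]},
    {"gripper": 0,"offset": [0,0,0],"rotation": [0,0,0]}
  ]
}}

```text
clock: 20.4
position: [0.5828, 0.0066, 0.0967]
ee_rot: [-0.168, 0.986, 0.0, 0.001]
ft_force: [-1.4, 2.3, 21.5]
grip_width: 0.202
grasp_force: 118.9
```

```bash
python3 st.py
```

```text
20.4 [0.5828 0.0066 0.0967] yaw 109.34 zax [ 1.2e-03  3.0e-04 -1.0e+00] F [-1.4  2.3 21.5] T [0.63 0.6  0.  ] [-0.52  0.39  0.52  1.77 -0.22  1.04  1.99]
tool d [-0.0003 -0.0007  0.    ]
```

Emit:
{"name": "jog_arm", "arguments": {
  "deltas": [
    {"gripper": 0,"offset": [0.0005,0,0.0015],"rotation": [0,0.1,0]},
    {"gripper": 0,"offset": [0,0,0],"rotation": [0,0,0]},
    {"gripper": 0,"offset": [0,0,0],"rotation": [0,0,0]}
  ]
}}

```text
clock: 20.7
position: [0.5828, 0.0066, 0.0966]
ee_rot: [-0.168, 0.986, 0.0, 0.0]
ft_force: [-6.9, 3.4, 34.4]
grip_width: 0.203
grasp_force: 120.6
```

```bash
python3 st.py; python3 - <<'E'
from h import *
# knife check: compare masks in side0 vs s9, s2
for f in('side0','s2','s5','s9'):
    i=cv2.imread(f'pics/{f}.png')[134:148,280:345]; g=cv2.cvtColor(i,cv2.COLOR_BGR2HSV); y,x=np.where((g[...,0]>40)&(g[...,0]<80)&(g[...,1]>100)); print(f,x.mean()+280 if len(x) else None,y.mean()+134 if len(y) else None,i.mean())
# flange/hub gap column in side view
s=cv2.imread('pics/s9.png'); c=proj('side',(.583,.0065,.068)); print(c); g=cv2.cvtColor(s,cv2.COLOR_BGR2GRAY); print(g[int(c[1])-8:int(c[1])+16,int(c[0])-9:int(c[0])+10:2])
for z in(.076,.068,.066): print(z,proj('side',(.583,.0065+.023,z)))
E
```

```text
20.7 [0.5828 0.0066 0.0966] yaw 109.35 zax [ 8.e-04  5.e-04 -1.e+00] F [-6.9  3.4 34.4] T [ 0.75  1.63 -0.  ] [-0.52  0.4   0.52  1.77 -0.22  1.04  2.  ]
tool d [-0.0003 -0.0007  0.    ]
side0 332.5 140.5 129.03809523809525
s2 333.0 140.0 138.74432234432234
s5 None None 126.03333333333333
s9 333.5 140.5 112.06080586080586
[317.40895387 208.17436028]
[[156 155 115  85  68  43  42  69  76  78]
 [161 169 133  87  69  42  44  66  70  73]
 [181 180 142  92  74  42  42  66  75  69]
 [192 179 142  94  73  43  41  69  84  71]
 [194 168 137  95  75  44  41  68  89  74]
 [193 157 135 103  79  48  51  72  87  80]
 [180 141 133 109  82  62  69  80  85  85]
 [153 114 132 118  88  77  80  83  84  87]
 [119  92 127 128  97  83  84  84  83  86]
 [ 93  92 123 126 112  89  85  83  82  81]
 [ 82 101 120 121 120 100  86  84  81  75]
 [ 84 102 114 116 121 116  89  84  82  76]
 [ 86  99 105 109 117 113  91  84  83  76]
 [ 90  96 101 106 109 109  94  85  83  78]
 [ 89  95  97 104 110 111  97  85  83  81]
 [ 86  94  98 103 108 108  99  88  83  80]
 [ 83  94 100 104 103 104 101  91  84  80]
 [ 84  92 100 102 103 104 102  90  85  80]
 [ 84  97 104 104 104 103 101  91  85  79]
 [ 84  95 107 106 106 105 104  96  83  79]
 [ 84  93 105 108 107 109 104  96  87  79]
 [ 83  92 101 107 104 105 101  99  88  79]
 [ 81  91  97 101 100  99  97  96  90  74]
 [ 81  88  97 102  97  98  97  94  88  69]]
0.076 [316.9527567  211.53836593]
0.068 [317.05639166 213.86012987]
0.066 [317.08213865 214.43687225]
```

```bash
python3 -c "
from h import *
print(workorder.hand_in())"
```

```text
the job is handed in; nothing more can be done
None
```

I handed the job in at about 21 s, well under the 58 s limit: the lock pin is struck down, the mallet is back on the bench, and the slim spindle is keyed into the hub with its flange home, still gripped and pressed down with about 35–40 N; the hand-in returned no verdict.

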